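# Prop the dial guard and turn the speed knob up to its stop

## Robot

A 6-joint arm with a two-finger parallel gripper is mounted at the origin on a cart in front of the work surface, level with it; the furniture and walls round the work are solid. World frame = base frame: x ahead of the robot, y to its left, z up, the work surface at z = 0. Lengths are in m, angles in rad, forces in N, time in s.
With the tool pointing down it reaches from about 0.35 to 0.975 m from the base axis. Payload 4.9 kg.
Tool frame: the origin (TCP) lies midway between the tips of the shut fingers; the grasp point (between the pads) lies 19 mm behind it; z points along the fingers, y is the line along which they close (so a half turn about z gives the same grasp; the last joint's range is limited). The gripper opens to 85 mm and grips with 20 to 120 N. Pads are 22 mm wide; open, the fingers measure 114 mm over their backs; the gripper's body (76 mm by 85 mm) begins 54 mm behind the grasp point. The pads swing forward as they close: fully open they stand 13 mm farther back than shut.
Start: joints at [1.149, 0.053, 1.613, -0, 1.476, -0.119], TCP at [0.186, 0.597, 0.231] pointing down, gripper open.
Joint ranges: [-3.01, 3.01], [-1.01, 2.22], [0.06, 2.58], [-1.02, 4.17], [0.09, 2.62], [-3.14, 3.14]. Speed limits (rad/s): [2.57, 2.57, 3.14, 3.14, 3.14, 3.14].

## Interface

Orientations are given as a rotation vector (axis times angle).
In Python, from station import ctrl, optics, job gives the robot as it stands.
- The arm moves only by the shell command python3 -m jog 'ROWS' [OPENING] [FORCE]. ROWS is JSON, a list of rows, each a list of 2 entries, a list of its own where there are three numbers: the shift along the tool's x, y, z in m, then the turn, a rotation vector about the tool's x, y, z in rad. A call has 1 to 5 rows; each row is the pose to reach, as a shift and turn from the pose commanded when the call began, along the tool's axes at that moment; what a row does not reach only later rows make up. A row lasts 1/10 s, in which the tool goes at most 50 mm and 8.59 degrees, less where a joint would pass 70% of its speed; a pose out of reach is approached as far as the arm can. A call with a gripper value outside its range is refused whole. OPENING is the opening, from 0 (shut) to 1 (fully open), set as the call begins (- or left out, the last holds). The fingers move at their own pace and stop on an object; FORCE is the grip in N (left out, the last holds). Time passes only in rows, so rows that repeat a pose let the fingers close. It gives the time, the measured TCP pose, the force, the opening and the grip force at its end, in the units of the state.
- ctrl.get_obs(): the state, without advancing time (a new reading comes with each control period).
- optics.get_image(name): name is "side" or "top"; returns a dict with "image" (420x560x3 uint8, blue, green, red), "fx", "fy", "cx", "cy" (pixels), "rvec" (rotation vector, rad) and "tvec" (3), from world to camera coordinates, as OpenCV has them. Camera axes: x right, y down, z forward; pixel columns grow to the right and rows downward; lengths in m; the calibration is good to about 2 mm. A picture is of the moment at which its call begins. There is no depth.
- job.finish_job(): hands the job in; it is judged then, once.
The state is a dict: "t": time; "q": joint angles; "dq": joint speeds; "effort": joint torques, N m; "tool_pos": TCP position; "tool_rot": TCP orientation; "contact_force": force on the tool from outside, world axes, zero at the start; "wrist_torque": the same for the moment, N m; "opening": finger opening in m; "grip_force": force on a finger pad.
Only numpy, scipy, OpenCV 4.12 (cv2) and the standard library are available. Lean on these libraries where they do the work, as an engineer would, in place of code of your own. Each camera call takes 0.05 s, during which the arm holds its last target. There are 200 camera calls.

## Task

Swing the hinged guard cover of the grey control box right up, then take the steel stay pin from its wooden holder and push it fully home in the socket beside the box, so that the cover stays propped open. Then turn the knob clockwise until its pointer is felt to press on the sprung bumper of the stop, firmly but gently (about 6 N, never more than 15 N), and leave it resting there; leave the other things on the table alone.

Things in the scene. Friction and masses are not known exactly. Their poses are not given: they have to be found in the camera images.
- box: Grey control box, fixed. Origin under the centre of its housing, on the table; x to its back (hinge side), y to its left, z up. Housing 150 (x) by 110 (y) by 30 mm high, with a dark face plate on top (30 mm above the table). The square socket block stands to its right, 44 by 44 mm, 58 mm high, centred at x=+53.5, y=-125 mm.
- hinge (a point): Point on the cover's hinge axis, at the box's x=+68, y=0 mm, 78 mm above the table. The axis runs along the box's y and the shaft goes on to the right as far as the socket block.
- cover (a joint): Cover angle, rad: 0 shut (level), grows as the front edge rises, 1.57 upright, stopped at 1.95. Plate 117 x 100 x 5 mm, reaching 125 mm forward of the hinge. Sprung shut and strongly damped (1.2 N m s/rad: about 5 N at the handle at 0.4 rad/s). Let go when fully up it sinks slowly, 0.01 to 0.02 rad/s, faster when lower; with the pin in the socket it comes to rest at about 1.2 rad.
- cover_handle (a point): Centre of the black cylindrical T-handle on the cover: 14 mm diameter, 40 mm long along the hinge axis (flat ends left and right), on a 10 mm stem. It is 115 mm from the hinge axis along the plate and 30 mm out from the plate's middle plane (27 mm above its surface). Pinched by its two ends it can turn between the fingers as the cover swings.
- socket (a point): Centre of the mouth of the socket, on top of the socket block, 58 mm above the table: a vertical round hole 14 mm in diameter, 35 mm deep, with a small chamfer.
- pin_foot (a point): Centre of the foot of the stay pin: steel, 125 mm long, about 60 g; shank 12 mm diameter, 90 mm long, with a chamfered foot; head 18 mm diameter, 33 mm long. It starts upright in the holder, in a hole like the socket (14 mm, 35 mm deep), foot 5 mm above the table. z points from foot to head.
- pin: The stay pin as a whole; its origin is its foot.
- pin_head (a point): Centre of the pin's head, 108 mm above the foot: the place to grip.
- holder: Wooden holder block of the pin, fixed, 50 x 60 mm, 40 mm high; origin under its centre.
- knob: Knob under the cover, axis vertical at the box's x=-30, y=0 mm; origin on the axis at the face plate. Black bar grip 40 mm long (knob's x), 12 mm wide (knob's y), 12 to 40 mm above the plate. A steel pointer 8 mm wide reaches 43 mm along the knob's -x. It starts 0.35 to 0.6 rad anticlockwise (seen from above) of the box's -x. Turning takes about 0.12 N m; it stays where left.
- knob_grip (a point): Point on the knob's axis at the height to grip, 29 mm above the face plate (59 mm above the table).
- stop_ring: Thin ring round the knob, fixed; origin as the knob's. It carries the stop: a steel block with a round rubber bumper (7 mm), 37 mm from the axis, under 10 mm high, clamped at an unmeasured place: the pointer meets it somewhere 0.3 to 0.75 rad clockwise of the box's -x. The bumper is sprung, 3 N per mm, 7 mm travel: 0.11 N m more on the knob per mm.
- scraper: Wooden-handled scraper, 161 mm long, bystander.
- rib: Kidney-shaped wooden rib, 100 mm, bystander.
- boxwood_tool: Boxwood modelling tool, 190 mm, bystander.
- pliers: Pliers, 165 mm, bystander.
- clay_lump: Torn piece of dry clay, 63 mm, bystander.
- brush: Brush, 196 mm, bystander.
- stay_arm (a point): End of the stay arm, a steel bar 30 mm long, 12 mm wide, 8 mm thick on the cover's shaft above the socket block, parallel to the cover plate and turning with it. Above about 1.5 rad it stands behind the socket's mouth and leaves it free for the pin; the sinking cover then rests on the pin by this arm.
Things that resemble listed ones, but are neither listed nor needed, are in the scene too. What is shaped like the pin but purple or red is not meant.

How it is judged:
On the way, in this order (a step that is already met when the one before it is completed fails the run):
1. the cover is swung up, past 1.4 rad (value of joint cover above 1.4 rad), for 0.1 s.
2. the pin is home in the socket (foot at least 30 mm below the mouth) with the cover still above 1.1 rad (horizontal distance between pin_foot and socket below 0.004 m and z of pin_foot in the frame of socket below -0.03 m and value of joint cover above 1.1 rad), for 0.2 s.
3. the pointer presses on the stop's bumper with more than 3 N (contact force between knob and stop_ring above 3 N), for 0.2 s.
At the end, for the whole second after the job is handed in: The pin stands in the socket, its foot at least 30 mm below the mouth and within 4 mm of its axis, leaning less than 0.15 rad; the cover is above 1.1 rad; the knob's pointer still rests on the bumper with more than 0.5 N (all of step 2 and angle between pin_head's own z axis and vertical below 0.15 rad and contact force between knob and stop_ring above 0.5 N); the robot touches nothing.
It fails at once if the pointer is forced against the stop with more than 15 N (contact force between knob and stop_ring above 15 N).
It fails at once if the pin is forced against the box with more than 25 N (contact force between pin and box above 25 N).
It fails at once if a bystander is moved by more than 40 mm (distance of any of scraper, rib, boxwood_tool, pliers, clay_lump, brush from where it was at the start of the episode above 0.04 m).
It also fails if it takes over 72 s, if anything falls off the work surface, if the arm or the gripper's body presses on something with over 40 N, if the wrist force passes 120 N, or if a joint passes its speed limit or range.

## Working session

There is one attempt and no reset: what is moved stays moved. The work goes in short steps, Python scripts to look and compute and a shell command to move; the robot and the scene stay as the last step left them, time stands still between calls to the robot, and variables do not carry over. Pictures are saved under pics/ and viewed, at most 10 in all, crops included, and the job is handed in when it is done.

```bash
ls; mkdir -p pics
python3 - <<'E'
from station import ctrl, optics, job
import cv2
o=ctrl.get_obs(); print(o)
for n in("side","top"):
    d=optics.get_image(n); cv2.imwrite(f"pics/{n}0.png",d["image"]); print(n,{k:v for k,v in d.items() if k!="image"})
E
```

```text
pics
{'t': 0.0, 'q': array([ 1.14896405e+00,  5.33227693e-02,  1.61429384e+00,  2.78033238e-05,
        1.47598727e+00, -1.18989443e-01]), 'dq': array([-0.0005739 , -0.00135837, -0.00228395,  0.00029511,  0.00105564,
       -0.00034999]), 'effort': array([-1.49341635e-03, -3.93672073e+01, -3.70180321e+01, -7.07467279e-05,
        6.90075583e-03,  7.53090518e-06]), 'tool_pos': array([0.18612772, 0.59599415, 0.23008424]), 'tool_rot': array([-4.73807482e-01, -3.10508595e+00,  3.03227683e-03]), 'contact_force': array([ 0.3073474 ,  0.17813   , -0.41193951]), 'wrist_torque': array([ 0.01971514, -0.01544834,  0.01779483]), 'grip_force': 0.0, 'opening': 0.08534105496575314}
side {'fx': 432.28183067581983, 'fy': 432.28183067581983, 'cx': 276.39557630964225, 'cy': 210.68596918680015, 'rvec': array([ 0.07518935,  2.75668224, -1.48746282]), 'tvec': array([0.57293933, 0.12756428, 0.98986102])}
top {'fx': 481.29052926992813, 'fy': 481.29052926992813, 'cx': 276.9423459620818, 'cy': 210.42971266389887, 'rvec': array([ 2.13520519, -2.15935566,  0.14671651]), 'tvec': array([-0.12120377,  0.58551977,  1.00968539])}
```

View pics/top0.png

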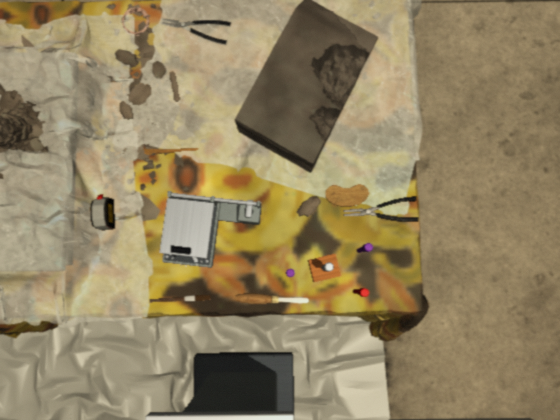

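View pics/side0.png

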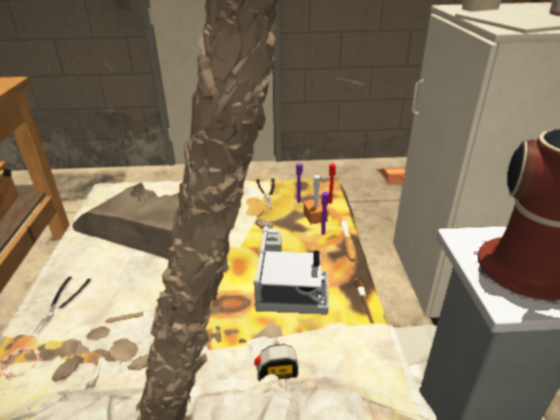

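```bash
cat > h.py <<'E'
import cv2,numpy as np
from scipy.spatial.transform import Rotation as R
C={"side":(432.28183,276.39558,210.68597,[0.07518935,2.75668224,-1.48746282],[0.57293933,0.12756428,0.98986102]),
"top":(481.29053,276.94235,210.42971,[2.13520519,-2.15935566,0.14671651],[-0.12120377,0.58551977,1.00968539])}
def K(n): f,cx,cy,_,_=C[n]; return np.array([[f,0,cx],[0,f,cy],[0,0,1.]])
def proj(n,p): return cv2.projectPoints(np.array(p,float).reshape(-1,3),np.array(C[n][3]),np.array(C[n][4]),K(n),None)[0].reshape(-1,2)
def ray(n,u,v):
    M=R.from_rotvec(C[n][3]).as_matrix(); t=np.array(C[n][4]); c=-M.T@t
    return c,M.T@np.linalg.inv(K(n))@[u,v,1]
def atz(n,u,v,z): c,d=ray(n,u,v); return c+d*(z-c[2])/d[2]
def crop(img,name,x0,x1,y0,y1,s):
    cv2.imwrite("pics/"+name,cv2.resize(img[y0:y1,x0:x1],None,fx=s,fy=s,interpolation=cv2.INTER_CUBIC))
E
python3 - <<'E'
from h import *
print(proj("top",[[0.186,.597,.23],[0,0,0],[.5,0,0]]),proj("side",[[0.186,.597,.23],[0,0,0],[.5,0,0]]))
crop(cv2.imread("pics/top0.png"),"topc.png",155,275,185,275,6.6)
crop(cv2.imread("pics/side0.png"),"sidec.png",230,370,155,320,3.6)
for n in C: print(n,ray(n,*K(n)[:2,2])[0])
E
```

```text
[[-151.86044259  434.06490484]
 [ 219.16769338  489.53161958]
 [ 220.45742479  250.75303136]] [[770.97625254 535.15578795]
 [526.60369715 266.39451826]
 [309.00349956 275.74243304]]
side [0.59716095 0.73028533 0.65911994]
top [ 0.43766193 -0.13055537  1.08092353]
```

View pics/topc.png

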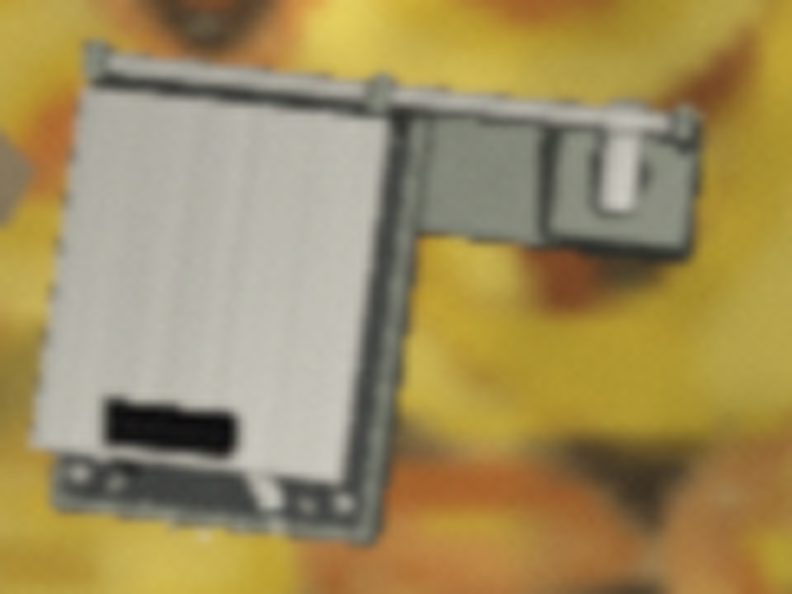

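View pics/sidec.png

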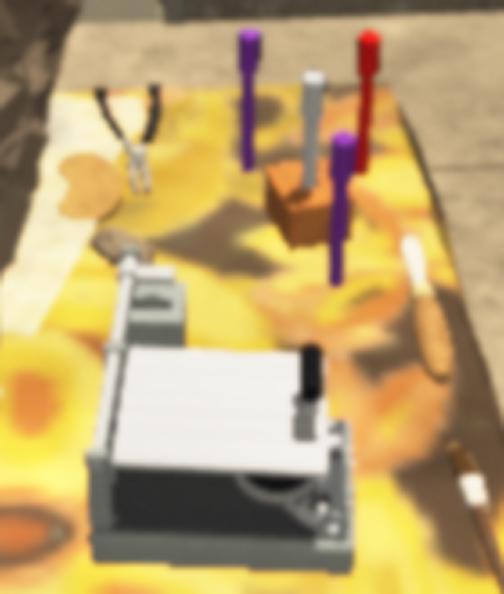

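```bash
cat > fit.py <<'E'
from h import *
from scipy.optimize import least_squares
T=lambda X,Y:((X+.5)/6.6-.5+155,(Y+.5)/6.6-.5+185)
S=lambda X,Y:((X+.5)/3.6-.5+230,(Y+.5)/3.6-.5+155)
tp=[(-57,50,80.5,33,447),(-57,-50,80.5,345,483),(60,-50,80.5,390,122),(60,50,80.5,80,92),(-47,20,108,105,421),(-47,-20,108,236,434),
 (-75,-55,30,377,540),(-75,55,30,55,505),(31.5,-147,58,688,247),(31.5,-103,58,550,237)]
sd=[(-57,50,80.5,328,473),(60,50,80.5,112,465),(60,-50,80.5,125,347),(31.5,-103,58,184,315),(-75,55,30,352,548),(-47,20,108,313,387),(-47,-20,108,311,352)]
def W(p,P):
    c,s=np.cos(p[2]),np.sin(p[2]);P=np.array(P)/1000
    return np.c_[p[0]+c*P[:,0]-s*P[:,1],p[1]+s*P[:,0]+c*P[:,1],P[:,2]]
def res(p,w=(1,.7)):
    a=proj("top",W(p,[t[:3] for t in tp]))-[T(*t[3:]) for t in tp]
    b=proj("side",W(p,[t[:3] for t in sd]))-[S(*t[3:]) for t in sd]
    return np.r_[w[0]*a.ravel(),w[1]*b.ravel()]
if __name__=="__main__":
    for w in((1,.7),(1,0),(0,1)):
        r=least_squares(res,[.5,0,0],args=(w,),loss="soft_l1",x_scale=[.01,.01,.1]);print(w,r.x);
        if w==(1,.7):print(r.fun.reshape(-1,2).round(1).tolist()); p=r.x
    n=["hinge","handle","socket","knobgrip"];P=W(p,[(68,0,78),(-47,0,108),(53.5,-125,58),(-30,0,59)])
    for a,b in zip(n,P):print(a,b.round(4))
    # pin head top centre
    def tri(ut,us):
        c1,d1=ray("top",*ut);c2,d2=ray("side",*us);k=np.linalg.lstsq(np.c_[d1,-d2],c2-c1,rcond=None)[0]
        return c1+k[0]*d1,c2+k[1]*d2
    print(tri((328.5,267),S(314,76)),atz("top",328.5,267,.130),atz("side",*S(314,76),.13))
    print("holder top corner",[atz("side",*S(*q),.04).round(3) for q in((270,165),(285,205))])
    crop(cv2.imread("pics/top0.png"),"pinc.png",280,380,230,305,8)
E
python3 fit.py
```

```text
(1, 0.7) [ 0.54347639  0.061405   -0.11998981]
[[-0.6, 0.3], [-0.1, 0.1], [0.3, -0.6], [0.2, -1.2], [0.6, 0.2], [0.3, 0.4], [-0.3, 1.0], [-1.6, 0.8], [-0.2, -0.0], [0.3, -0.7], [-0.2, -0.5], [-0.5, -0.6], [0.4, -0.2], [-0.5, 1.5], [0.8, -0.3], [-0.6, 1.3], [-0.3, -0.9]]
(1, 0) [ 0.5436523   0.06132007 -0.11988193]
(0, 1) [ 0.5430124   0.06222204 -0.12321498]
hinge [0.611  0.0533 0.078 ]
handle [0.4968 0.067  0.108 ]
socket [ 0.5816 -0.0691  0.058 ]
knobgrip [0.5137 0.065  0.059 ]
(array([ 0.45831054, -0.22793293,  0.13004927]), array([ 0.45844362, -0.22795505,  0.13005442])) [ 0.45831161 -0.22793798  0.13      ] [ 0.45842935 -0.22805361  0.13      ]
holder top corner [array([ 0.485, -0.256,  0.04 ]), array([ 0.48 , -0.201,  0.04 ])]
```

View pics/pinc.png

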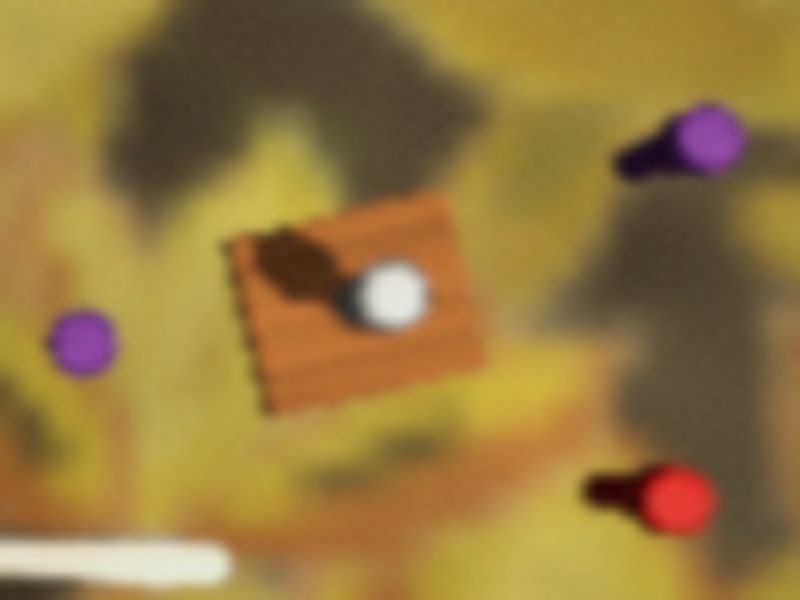

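```bash
cat > plan.py <<'E'
import sys
from h import *
from station import ctrl
# target: x y z, direction (rad, world) of tool y; tool pointing down
def plan(x,y,z,a):
    o=ctrl.get_obs(); r=R.from_rotvec(o["tool_rot"])
    best=None
    for k in(0,np.pi):
        ty=np.array([np.cos(a+k),np.sin(a+k),0]);tz=np.array([0,0,-1.]);g=R.from_matrix(np.c_[np.cross(ty,tz),ty,tz])
        d=(r.inv()*g).as_rotvec()
        if best is None or np.linalg.norm(d)<np.linalg.norm(best): best=d
    print("t",round(o["t"],2),"pos",o["tool_pos"].round(4),"shift",r.inv().apply(np.array([x,y,z])-o["tool_pos"]).round(4),"turn",best.round(4),"F",o["contact_force"].round(1),"open",round(o["opening"],4),"grip",round(o["grip_force"],1))
plan(*map(float,sys.argv[1:5]))
E
python3 plan.py .4968 .067 .20 1.4508
```

```text
t 0.1 pos [0.1861 0.596  0.2302] shift [-0.4543 -0.4123  0.0308] turn [-0.0018 -0.0004 -0.1828] F [-0.3  0.3 -0.2] open 0.0855 grip 0.0
```

```bash
python3 -m jog '[[[-0.0363,-0.033,0.002],[0,0,-0.05]],[[-0.0727,-0.066,0.004],[0,0,-0.1]],[[-0.109,-0.099,0.006],[0,0,-0.15]],[[-0.1454,-0.132,0.008],[0,0,-0.183]],[[-0.1818,-0.165,0.01],[-0.002,0,-0.183]]]' 1 60; python3 plan.py .4968 .067 .20 1.4508
```

```text
t: 0.6
tool_pos: [0.311, 0.383, 0.2207]
tool_rot: [0.186, 3.136, 0.002]
contact_force: [1.1, 1.3, -0.2]
opening: 0.085
grip_force: 0.0
t 0.6 pos [0.311  0.383  0.2207] shift [-0.2219 -0.2918  0.0202] turn [ 0.0015 -0.      0.0014] F [ 1.1  1.3 -0.2] open 0.085 grip 0.0
```

```bash
python3 -m jog '[[[-0.028,-0.036,0.002],[0,0,0]],[[-0.056,-0.073,0.005],[0,0,0]],[[-0.083,-0.109,0.008],[0,0,0]],[[-0.111,-0.146,0.01],[0,0,0]],[[-0.139,-0.182,0.0126],[0.001,0,0.001]]]' >/dev/null;  python3 -m jog '[[[-0.028,-0.036,0.002],[0,0,0]],[[-0.056,-0.073,0.005],[0,0,0]],[[-0.083,-0.109,0.008],[0,0,0]],[[-0.083,-0.109,0.008],[0,0,0]]]'; python3 plan.py .4968 .067 .087 1.4508
```

```text
t: 1.5
tool_pos: [0.4974, 0.0653, 0.1994]
tool_rot: [-0.199, -3.135, 0.001]
contact_force: [0.3, 0.0, -0.5]
opening: 0.0855
grip_force: 0.0
t 1.5 pos [0.4974 0.0653 0.1994] shift [0.0008 0.0017 0.1124] turn [-0.0005 -0.0007 -0.0069] F [ 0.3  0.  -0.5] open 0.0855 grip 0.0
```

Descend and pinch the handle.

```bash
python3 -m jog '[[[0.001,0.0017,0.03],[0,0,-0.007]],[[0.001,0.0017,0.06],[0,0,-0.007]],[[0.001,0.0017,0.09],[0,0,-0.007]],[[0.001,0.0017,0.112],[0,0,-0.007]],[[0.001,0.0017,0.112],[0,0,-0.007]]]';python3 -m jog '[[[0,0,0],[0,0,0]],[[0,0,0],[0,0,0]],[[0,0,0],[0,0,0]],[[0,0,0],[0,0,0]],[[0,0,0],[0,0,0]]]' 0.3 60; python3 plan.py .4968 .067 .087 1.4508
```

```text
t: 2.0
tool_pos: [0.4918, 0.0719, 0.0841]
tool_rot: [-0.177, -3.128, -0.001]
contact_force: [-0.5, -0.4, -1.6]
opening: 0.0855
grip_force: 0.0
t: 2.5
tool_pos: [0.4957, 0.0673, 0.0898]
tool_rot: [0.177, 3.136, -0.014]
contact_force: [-4.0, -14.3, 2.4]
opening: 0.0384
grip_force: 59.8
t 2.5 pos [0.4957 0.0673 0.0898] shift [-0.0011 -0.0001  0.0028] turn [-0.0087  0.0012  0.0071] F [ -4.  -14.3   2.4] open 0.0384 grip 59.8
```

Run:
```python
import numpy as np
r=np.hypot(115,30);p0=np.arctan2(30,115)
for c in range(6):
    a=p0+.3*c; print([[round(-r*(np.cos(a)-np.cos(a+.06*k)),1),round(-r*(np.sin(a+.06*k)-np.sin(a)),1)] for k in range(1,6)])
a=p0+1.8;print([[round(-r*(np.cos(a)-np.cos(a+.03*k)),1),round(-r*(np.sin(a+.03*k)-np.sin(a)),1)] for k in range(1,5)])
```

```text
[[np.float64(-2.0), np.float64(-6.8)], [np.float64(-4.4), np.float64(-13.6)], [np.float64(-7.2), np.float64(-20.1)], [np.float64(-10.4), np.float64(-26.5)], [np.float64(-14.0), np.float64(-32.6)]]
[[np.float64(-3.9), np.float64(-5.9)], [np.float64(-8.2), np.float64(-11.6)], [np.float64(-12.8), np.float64(-17.1)], [np.float64(-17.8), np.float64(-22.2)], [np.float64(-23.0), np.float64(-27.0)]]
[[np.float64(-5.5), np.float64(-4.5)], [np.float64(-11.3), np.float64(-8.7)], [np.float64(-17.3), np.float64(-12.5)], [np.float64(-23.6), np.float64(-16.0)], [np.float64(-30.0), np.float64(-19.0)]]
[[np.float64(-6.6), np.float64(-2.7)], [np.float64(-13.4), np.float64(-5.0)], [np.float64(-20.2), np.float64(-6.8)], [np.float64(-27.2), np.float64(-8.3)], [np.float64(-34.3), np.float64(-9.3)]]
[[np.float64(-7.1), np.float64(-0.6)], [np.float64(-14.2), np.float64(-0.8)], [np.float64(-21.4), np.float64(-0.5)], [np.float64(-28.5), np.float64(0.1)], [np.float64(-35.5), np.float64(1.2)]]
[[np.float64(-7.0), np.float64(1.5)], [np.float64(-13.8), np.float64(3.4)], [np.float64(-20.6), np.float64(5.8)], [np.float64(-27.1), np.float64(8.5)], [np.float64(-33.6), np.float64(11.7)]]
[[np.float64(-3.1), np.float64(1.7)], [np.float64(-6.2), np.float64(3.5)], [np.float64(-9.2), np.float64(5.4)], [np.float64(-12.2), np.float64(7.4)]]
```

```bash
python3 -m jog '[[[-0.002,-0.001,-0.0068],[0,0,0]],[[-0.0044,-0.001,-0.0136],[0,0,0]],[[-0.0072,-0.001,-0.0201],[0,0,0]],[[-0.0104,-0.001,-0.0265],[0,0,0]],[[-0.014,-0.001,-0.0326],[0,0,0]]]'
python3 -m jog '[[[-0.0039,0,-0.0059],[0,0,0]],[[-0.0082,0,-0.0116],[0,0,0]],[[-0.0128,0,-0.0171],[0,0,0]],[[-0.0178,0,-0.0222],[0,0,0]],[[-0.023,0,-0.027],[0,0,0]]]'
```

```text
t: 3.0
tool_pos: [0.5068, 0.0658, 0.1186]
tool_rot: [-0.179, -3.131, 0.009]
contact_force: [-1.0, -10.2, -10.7]
opening: 0.0384
grip_force: 61.4
t: 3.5
tool_pos: [0.5278, 0.0633, 0.145]
tool_rot: [-0.179, -3.125, 0.009]
contact_force: [-9.7, -9.6, -5.0]
opening: 0.0387
grip_force: 61.6
```

Moving as expected; continue.

```bash
python3 -m jog '[[[-0.0055,-0.001,-0.0045],[0,0,0]],[[-0.0113,-0.001,-0.0087],[0,0,0]],[[-0.0173,-0.001,-0.0125],[0,0,0]],[[-0.0236,-0.001,-0.016],[0,0,0]],[[-0.03,-0.001,-0.019],[0,0,0]]]'
python3 -m jog '[[[-0.0066,0,-0.0027],[0,0,0]],[[-0.0134,0,-0.005],[0,0,0]],[[-0.0202,0,-0.0068],[0,0,0]],[[-0.0272,0,-0.0083],[0,0,0]],[[-0.0343,0,-0.0093],[0,0,0]]]'
python3 -m jog '[[[-0.0071,0,-0.0006],[0,0,0]],[[-0.0142,0,-0.0008],[0,0,0]],[[-0.0214,0,-0.0005],[0,0,0]],[[-0.0285,0,0.0001],[0,0,0]],[[-0.0355,0,0.0012],[0,0,0]]]'
```

```text
t: 4.0
tool_pos: [0.5577, 0.0596, 0.165]
tool_rot: [-0.179, -3.125, 0.007]
contact_force: [-12.7, -6.8, 2.0]
opening: 0.0384
grip_force: 60.3
t: 4.5
tool_pos: [0.5931, 0.0553, 0.1764]
tool_rot: [-0.178, -3.128, 0.008]
contact_force: [-10.0, -7.5, 2.2]
opening: 0.0376
grip_force: 59.7
t: 5.0
tool_pos: [0.6303, 0.0508, 0.1775]
tool_rot: [-0.179, -3.134, 0.008]
contact_force: [-7.2, -8.1, 7.7]
opening: 0.0369
grip_force: 59.0
```

```bash
python3 -m jog '[[[-0.007,0,0.0015],[0,0,0]],[[-0.0138,0,0.0034],[0,0,0]],[[-0.0206,0,0.0058],[0,0,0]],[[-0.0271,0,0.0085],[0,0,0]],[[-0.0336,0,0.0117],[0,0,0]]]'
python3 -m jog '[[[-0.0031,0,0.0017],[0,0,0]],[[-0.0062,0,0.0035],[0,0,0]],[[-0.0092,0,0.0054],[0,0,0]],[[-0.0092,0,0.0054],[0,0,0]]]'; python3 plan.py .654 .053 .25 1.4508
```

```text
t: 5.5
tool_pos: [0.6659, 0.0465, 0.1683]
tool_rot: [0.18, 3.133, -0.009]
contact_force: [-4.4, -9.4, 11.6]
opening: 0.036
grip_force: 58.5
t: 5.9
tool_pos: [0.6767, 0.0451, 0.1633]
tool_rot: [0.18, 3.128, -0.008]
contact_force: [0.8, -10.0, 7.9]
opening: 0.0358
grip_force: 58.9
t 5.9 pos [0.6767 0.0451 0.1633] shift [ 0.0227  0.0048 -0.087 ] turn [-0.0048  0.0091  0.0047] F [  0.8 -10.    7.9] open 0.0358 grip 58.9
```

```bash
python3 -m jog '[[[0,0,0],[0,0,0]],[[0,0,0],[0,0,0]],[[0,0,0],[0,0,0]]]' 1 60; python3 -m jog '[[[0,0,-0.03],[0,0,0]],[[0,0,-0.07],[0,0,0]],[[0,0,-0.11],[0,0,0]],[[0,0,-0.12],[0,0,0]]]'
python3 - <<'E'
from h import *
from station import optics
for n in C: cv2.imwrite(f"pics/{n}1.png",optics.get_image(n)["image"])
a=cv2.resize(cv2.imread("pics/top1.png")[170:300,140:280],None,fx=4,fy=4,interpolation=2)[:,:400]
a=cv2.resize(cv2.imread("pics/top1.png")[190:280,155:275],None,fx=3.3,fy=3.3,interpolation=2)
b=cv2.resize(cv2.imread("pics/side1.png")[190:320,230:350],None,fx=3.3,fy=3.3,interpolation=2)
k=np.zeros((max(len(a),len(b)),a.shape[1]+b.shape[1],3),np.uint8);k[:len(a),:a.shape[1]]=a;k[:len(b),a.shape[1]:]=b
cv2.imwrite("pics/both1.png",k)
E
python3 plan.py .4584 -.228 .20 1.4508
```

```text
t: 6.2
tool_pos: [0.6736, 0.0492, 0.1581]
tool_rot: [0.178, 3.136, 0.002]
contact_force: [0.5, 0.7, 0.9]
opening: 0.0776
grip_force: 0.0
t: 6.6
tool_pos: [0.6756, 0.0492, 0.2846]
tool_rot: [0.177, 3.127, 0.002]
contact_force: [0.3, -0.3, 1.5]
opening: 0.0856
grip_force: 0.0
t 6.7 pos [0.6747 0.0491 0.281 ] shift [ 0.184  -0.2999  0.0795] turn [0.0016 0.0053 0.0068] F [-0.4  0.7  0.2] open 0.0849 grip 0.0
```

View pics/both1.png

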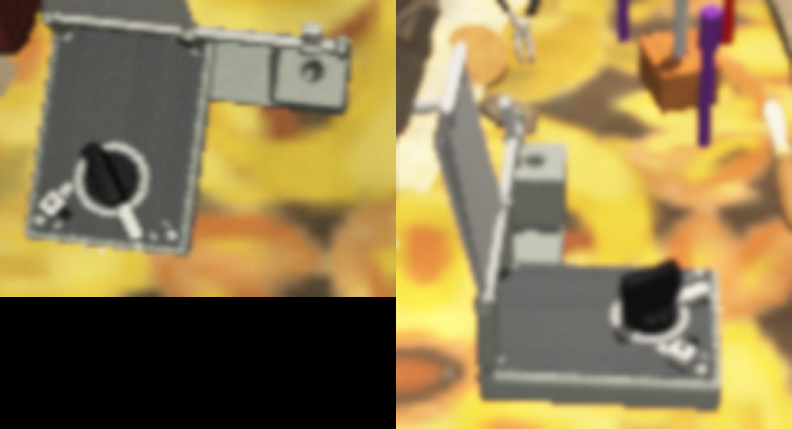

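Run:
```python
from h import *
q=lambda X,Y:((X+.5)/3.3-.5+155,(Y+.5)/3.3-.5+190)
print("socket",atz("top",*q(312,70),.058))
for u in((290.4,272.9),(368.5,247.5),(364.6,292.5)):print(atz("top",*u,.125).round(3))
c=np.array([.5137,.065]);yaw=-.12
for nm,p,z in(("tip",q(137,237),.034),("root",q(122,207),.034),("stop",q(52,201),.035),("ringc",q(112,179),.03),("bump?",q(65,189),.035)):
    P=atz("top",*p,z)[:2]-c; a=np.arctan2(P[1],P[0])-yaw
    print(nm,P.round(4),np.hypot(*P).round(4),"angle rel box -x (ccw+)",((a-np.pi+np.pi)%(2*np.pi)-np.pi).round(3))
```

```text
socket [ 0.58143789 -0.06826209  0.058     ]
[ 0.448 -0.153  0.125]
[ 0.496 -0.309  0.125]
[ 0.408 -0.298  0.125]
tip [-0.0382 -0.0166] 0.0417 angle rel box -x (ccw+) 0.529
root [-0.0185 -0.0065] 0.0196 angle rel box -x (ccw+) 0.457
stop [-0.0141  0.0395] 0.0419 angle rel box -x (ccw+) -1.108
ringc [0.0003 0.0011] 0.0012 angle rel box -x (ccw+) -1.721
bump? [-0.0063  0.0311] 0.0317 angle rel box -x (ccw+) -1.251
```

```bash
python3 -m jog '[[[0.023,-0.0375,0],[0,0,0.007]],[[0.046,-0.075,0],[0,0.005,0.007]],[[0.069,-0.1125,0.0],[0,0.005,0.007]],[[0.092,-0.15,0.01],[0,0.005,0.007]],[[0.115,-0.1875,0.02],[0,0.005,0.007]]]' 0.6 60 >/dev/null; python3 -m jog '[[[0.023,-0.0375,0.02],[0,0,0]],[[0.046,-0.075,0.04],[0,0,0]],[[0.069,-0.1124,0.06],[0,0,0]],[[0.069,-0.1124,0.06],[0,0,0]],[[0.069,-0.1124,0.06],[0,0,0]]]'; python3 plan.py .4584 -.228 .094 1.4508
```

```text
t: 7.7
tool_pos: [0.4541, -0.2272, 0.1951]
tool_rot: [-0.192, -3.127, -0.007]
contact_force: [0.1, -0.2, 1.0]
opening: 0.051
grip_force: 0.0
t 7.7 pos [ 0.4541 -0.2272  0.1951] shift [-0.0052 -0.0006  0.101 ] turn [ 0.0038 -0.0087 -0.0028] F [ 0.1 -0.2  1. ] open 0.051 grip 0.0
```

```bash
python3 -m jog '[[[-0.004,0,0.04],[0,-0.004,0]],[[-0.004,0,0.05],[0,-0.004,0]],[[-0.004,0,0.05],[0,-0.004,0]],[[-0.004,0,0.05],[0,-0.004,0]],[[-0.004,0,0.05],[0,-0.004,0]]]'; for i in 1 2 3; do python3 plan.py .4584 -.228 .094 1.4508; python3 -m jog '[[[0,0,0],[0,0,0]]]' >/dev/null; done
```

```text
t: 8.2
tool_pos: [0.4606, -0.2282, 0.1497]
tool_rot: [0.188, 3.134, -0.0]
contact_force: [-0.6, 0.1, -0.2]
opening: 0.0513
grip_force: 0.0
t 8.2 pos [ 0.4606 -0.2282  0.1497] shift [ 0.0023 -0.      0.0557] turn [-0.0002  0.0015  0.0001] F [-0.6  0.1 -0.2] open 0.0513 grip 0.0
t 8.3 pos [ 0.4604 -0.2284  0.1496] shift [0.0021 0.0002 0.0555] turn [-0.0002  0.0015 -0.0004] F [-0.1 -0.1 -0.5] open 0.051 grip 0.0
t 8.4 pos [ 0.46   -0.2283  0.1491] shift [0.0017 0.0001 0.0551] turn [ 0.0001  0.0008 -0.0007] F [-0.  -0.7 -0.6] open 0.0512 grip 0.0
```

Settled; accurate now. Descend and grip.

```bash
python3 -m jog '[[[0.0018,0,0.02],[0,0,0]],[[0.0018,0,0.04],[0,0,0]],[[0.0018,0,0.055],[0,0,0]],[[0.0018,0,0.055],[0,0,0]],[[0.0018,0,0.055],[0,0,0]]]'; python3 -m jog '[[[0,0,0],[0,0,0]],[[0,0,0],[0,0,0]],[[0,0,0],[0,0,0]],[[0,0,0],[0,0,0]],[[0,0,0],[0,0,0]]]' 0 50;  python3 plan.py .4584 -.228 .094 1.4508
```

```text
t: 9.0
tool_pos: [0.4577, -0.2278, 0.093]
tool_rot: [-0.19, -3.135, -0.002]
contact_force: [-0.1, -0.4, 0.4]
opening: 0.0512
grip_force: 0.0
t: 9.5
tool_pos: [0.4584, -0.2285, 0.0942]
tool_rot: [0.19, 3.135, -0.001]
contact_force: [-0.8, -1.2, 4.7]
opening: 0.0168
grip_force: 49.0
t 9.5 pos [ 0.4584 -0.2285  0.0942] shift [0.0001 0.0005 0.0002] turn [-0.0006  0.0012 -0.0008] F [-0.8 -1.2  4.7] open 0.0168 grip 49.0
```

```bash
python3 -m jog '[[[0,0,-0.03],[0,0,0]],[[0,0,-0.06],[0,0,0]],[[0,0,-0.09],[0,0,0]],[[0,0,-0.095],[0,0,0]],[[0,0,-0.095],[0,0,0]]]'; python3 plan.py .5815 -.0687 .18 1.4508
```

```text
t: 10.0
tool_pos: [0.458, -0.2279, 0.1884]
tool_rot: [0.19, 3.135, 0.001]
contact_force: [-0.3, -0.6, -1.0]
opening: 0.0165
grip_force: 49.4
t 10.0 pos [ 0.458  -0.2279  0.1884] shift [-0.1034  0.173   0.0085] turn [ 0.0006  0.0005 -0.0008] F [-0.3 -0.6 -1. ] open 0.0165 grip 49.4
```

```bash
python3 -m jog '[[[-0.02,0.035,0],[0,0,0]],[[-0.041,0.069,0],[0,0,0]],[[-0.062,0.104,0.0],[0,0,0]],[[-0.083,0.139,0],[0,0,0]],[[-0.098,0.164,0],[0,0,0]]]' >/dev/null; python3 -m jog '[[[-0.0054,0.009,0.0],[0,0,0]],[[-0.0054,0.009,0.01],[0,0,0]],[[-0.0054,0.009,0.015],[0,0,0]],[[-0.0054,0.009,0.015],[0,0,0]],[[-0.0054,0.009,0.015],[0,0,0]]]'; python3 -m jog '[[[0,0,0],[0,0,0]],[[0,0,0],[0,0,0]]]'>/dev/null
python3 - <<'E'
from h import *
from station import optics
for n in C: cv2.imwrite(f"pics/{n}2.png",optics.get_image(n)["image"])
a=cv2.resize(cv2.imread("pics/top2.png")[180:280,180:280],None,fx=4,fy=4,interpolation=2)
b=cv2.resize(cv2.imread("pics/side2.png")[180:280,220:320],None,fx=4,fy=4,interpolation=2)
cv2.imwrite("pics/both2.png",np.hstack([a,b]))
print(proj("side",[[.5815,-.0687,.058],[.5815,-.0687,.086],[.5815,-.0687,.19]]))
E
python3 plan.py .5815 -.0687 .153 1.4508
```

```text
t: 11.0
tool_pos: [0.5803, -0.0696, 0.1723]
tool_rot: [-0.192, -3.134, -0.002]
contact_force: [0.3, -0.2, -0.5]
opening: 0.0169
grip_force: 49.4
[[271.22305632 238.28478923]
 [270.9514171  228.42360036]
 [269.86342514 188.9267478 ]]
t 11.3 pos [ 0.5813 -0.0689  0.1735] shift [-0.0001  0.0002  0.0205] turn [ 0.0008  0.     -0.0012] F [-0.3 -0.6 -0.7] open 0.0167 grip 49.4
```

View pics/both2.png

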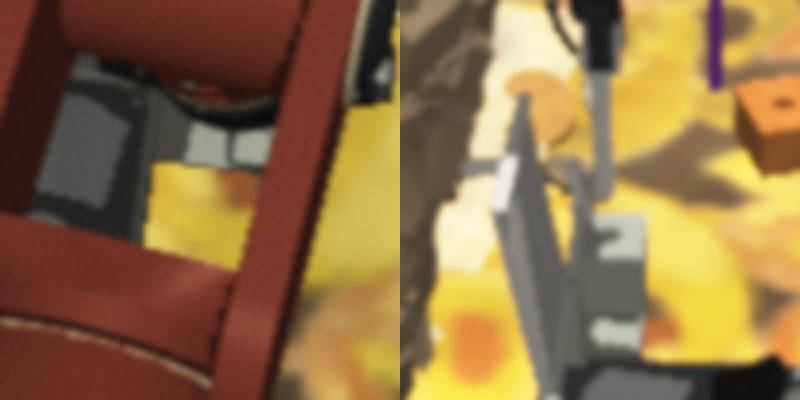

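```bash
python3 -m jog '[[[0,0.0002,0.01],[0,0,0]],[[0,0.0002,0.018],[0,0,0]],[[0,0.0002,0.024],[0,0,0]],[[0,0.0002,0.028],[0,0,0]],[[0,0.0002,0.032],[0,0,0]]]'; python3 plan.py .5815 -.0687 .112 1.4508
```

```text
t: 11.8
tool_pos: [0.581, -0.0683, 0.1403]
tool_rot: [-0.189, -3.134, -0.002]
contact_force: [-0.3, 0.1, -0.3]
opening: 0.0167
grip_force: 49.4
t 11.8 pos [ 0.581  -0.0683  0.1403] shift [-0.0005 -0.0004  0.0283] turn [ 0.001  -0.0015 -0.0007] F [-0.3  0.1 -0.3] open 0.0167 grip 49.4
```

```bash
python3 -m jog '[[[-0.0003,-0.0002,0.005],[0,0,0]],[[-0.0003,-0.0002,0.01],[0,0,0]],[[-0.0003,-0.0002,0.015],[0,0,0]],[[-0.0003,-0.0002,0.02],[0,0,0]],[[-0.0003,-0.0002,0.024],[0,0,0]]]'; python3 plan.py .5815 -.0687 .112 1.4508; python3 -m jog '[[[0,0,0.002],[0,0,0]],[[0,0,0.004],[0,0,0]],[[0,0,0.005],[0,0,0]]]'; python3 plan.py .5815 -.0687 .112 1.4508
```

```text
t: 12.3
tool_pos: [0.5813, -0.0686, 0.1164]
tool_rot: [-0.19, -3.135, -0.002]
contact_force: [-1.6, -0.3, 0.0]
opening: 0.0167
grip_force: 49.4
t 12.3 pos [ 0.5813 -0.0686  0.1164] shift [-0.0002 -0.0001  0.0044] turn [ 0.001  -0.0012 -0.0008] F [-1.6 -0.3  0. ] open 0.0167 grip 49.4
t: 12.6
tool_pos: [0.5816, -0.0686, 0.1123]
tool_rot: [-0.19, -3.135, -0.001]
contact_force: [-2.0, -0.0, 3.1]
opening: 0.0165
grip_force: 49.8
t 12.6 pos [ 0.5816 -0.0686  0.1123] shift [ 0.0001 -0.0001  0.0003] turn [ 0.0009 -0.0006 -0.0008] F [-2.  -0.   3.1] open 0.0165 grip 49.8
```

```bash
python3 -m jog '[[[0,0,0],[0,0,0]],[[0,0,0],[0,0,0]],[[0,0,0],[0,0,0]]]' 0.6 50; python3 -m jog '[[[0,0,-0.02],[0,0,0]],[[0,0,-0.05],[0,0,0]],[[0,0,-0.09],[0,0,0]],[[0,0,-0.1],[0,0,0]]]'
python3 - <<'E'
from h import *
from station import optics,ctrl
print(ctrl.get_obs()["q"].round(2))
i=optics.get_image("side")["image"];cv2.imwrite("pics/side3.png",i);crop(i,"side3c.png",220,330,160,310,4)
E
python3 plan.py .5137 .065 .12 1.971
```

```text
t: 12.9
tool_pos: [0.5818, -0.0686, 0.1123]
tool_rot: [0.19, 3.136, 0.001]
contact_force: [-0.2, -0.5, -0.0]
opening: 0.0514
grip_force: 0.0
t: 13.3
tool_pos: [0.5841, -0.0693, 0.2179]
tool_rot: [0.189, 3.128, -0.001]
contact_force: [-0.6, -0.7, 0.2]
opening: 0.0514
grip_force: 0.0
[-0.24 -0.03  1.72  0.    1.44 -1.7 ]
t 13.35 pos [ 0.5841 -0.0693  0.2178] shift [0.0869 0.1248 0.0971] turn [-0.0023  0.0081 -0.5209] F [-1.   0.2  0.5] open 0.0513 grip 0.0
```

View pics/side3c.png

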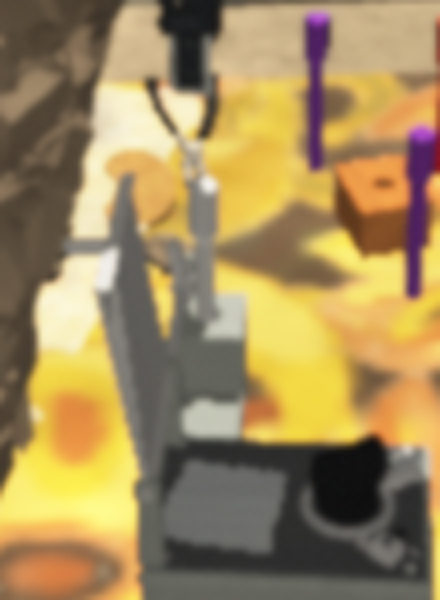

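```bash
python3 -m jog '[[[0.035,0.01,0],[0,0,-0.13]],[[0.07,0.035,0],[0,0,-0.26]],[[0.087,0.075,0.02],[0,0,-0.39]],[[0.087,0.115,0.04],[0,0.004,-0.521]],[[0.087,0.125,0.07],[0,0.004,-0.521]]]' >/dev/null; python3 -m jog '[[[0,0,0.015],[0,0,0]],[[0,0,0.015],[0,0,0]],[[0,0,0.015],[0,0,0]],[[0,0,0.015],[0,0,0]]]'; python3 plan.py .5137 .065 .043 1.971
python3 - <<'E'
from h import *
P=[.5137,.065,.07]
print(atz("top",155-.5+(112.5)/3.3,190-.5+179.5/3.3,.03))
E
```

```text
t: 14.25
tool_pos: [0.5113, 0.0651, 0.1287]
tool_rot: [0.622, -3.077, -0.001]
contact_force: [-0.1, -0.4, 0.5]
opening: 0.0513
grip_force: 0.0
t 14.25 pos [0.5113 0.0651 0.1287] shift [-0.0024 -0.0011  0.0857] turn [ 0.0011 -0.0018 -0.0015] F [-0.1 -0.4  0.5] open 0.0513 grip 0.0
[0.51401261 0.06612974 0.03      ]
```

```bash
python3 -m jog '[[[-0.002,-0.001,0.03],[0,0,0]],[[-0.002,-0.001,0.055],[0,0,0]],[[-0.002,-0.001,0.055],[0,0,0]],[[-0.002,-0.001,0.055],[0,0,0]],[[-0.002,-0.001,0.055],[0,0,0]]]'; python3 plan.py .5138 .0655 .043 1.971
```

```text
t: 14.75
tool_pos: [0.5138, 0.0656, 0.0745]
tool_rot: [0.624, -3.078, -0.001]
contact_force: [0.0, 0.0, 1.0]
opening: 0.0508
grip_force: 0.0
t 14.75 pos [0.5138 0.0656 0.0745] shift [-0.     -0.0001  0.0315] turn [ 0.0007 -0.0006 -0.0005] F [0. 0. 1.] open 0.0508 grip 0.0
```

```bash
python3 -m jog '[[[0,0,0.012],[0,0,0]],[[0,0,0.024],[0,0,0]],[[0,0,0.0315],[0,0,0]],[[0,0,0.0315],[0,0,0]]]'; python3 -m jog '[[[0,0,0],[0,0,0]],[[0,0,0],[0,0,0]],[[0,0,0],[0,0,0]],[[0,0,0],[0,0,0]]]' 0 40;  python3 plan.py .5138 .0655 .043 1.971; python3 -c "
from station import ctrl;o=ctrl.get_obs();print(o['wrist_torque'],o['q'])"
```

```text
t: 15.15
tool_pos: [0.5103, 0.0659, 0.0386]
tool_rot: [0.623, -3.071, -0.004]
contact_force: [-0.5, -0.8, 0.3]
opening: 0.0515
grip_force: 0.0
t: 15.55
tool_pos: [0.5137, 0.0648, 0.0435]
tool_rot: [0.626, -3.076, 0.003]
contact_force: [-3.2, -5.6, 10.8]
opening: 0.0115
grip_force: 43.9
t 15.55 pos [0.5137 0.0648 0.0435] shift [-0.0003  0.0006  0.0005] turn [-0.0015 -0.0025  0.0011] F [-3.2 -5.6 10.8] open 0.0115 grip 43.9
[-0.86180659  0.58537569  0.09064804] [-0.01694353 -0.00325799  2.00429088 -0.00259737  1.14223049 -1.9879926 ]
```

```bash
cat > w.py <<'E'
from h import *
from station import ctrl
o=ctrl.get_obs();m=R.from_rotvec(o["tool_rot"]).as_matrix()
print("t",round(o["t"],2),"yaw y",round(np.arctan2(m[1,1],m[0,1]),4),"Tz",round(o["wrist_torque"][2],3),"F",o["contact_force"].round(1),"open",round(o["opening"],4))
E
python3 w.py; python3 -m jog '[[[0,0,-0.0005],[0,0,0.04]],[[0,0,-0.0005],[0,0,0.1]],[[0,0,-0.0005],[0,0,0.16]],[[0,0,-0.0005],[0,0,0.22]],[[0,0,-0.0005],[0,0,0.28]]]'>/dev/null; python3 w.py;  python3 -m jog '[[[0,0,0],[0,0,0.06]],[[0,0,0],[0,0,0.12]],[[0,0,0],[0,0,0.18]],[[0,0,0],[0,0,0.24]],[[0,0,0],[0,0,0.3]]]'>/dev/null;python3 w.py;  python3 -m jog '[[[0,0,0],[0,0,0.03]],[[0,0,0],[0,0,0.05]],[[0,0,0],[0,0,0.07]]]'>/dev/null;python3 w.py
```

```text
t 15.55 yaw y 1.9721 Tz 0.091 F [-3.2 -5.6 10.8] open 0.0115
t 16.05 yaw y 1.6893 Tz 0.161 F [-2.5 -3.7  7.4] open 0.011
t 16.55 yaw y 1.3892 Tz 0.155 F [-1.2 -3.9  6.8] open 0.0116
t 16.85 yaw y 1.3209 Tz 0.158 F [-1.5 -3.5  6.9] open 0.0115
```

```bash
python3 -m jog '[[[0,0,0],[0,0,0.03]],[[0,0,0],[0,0,0.06]],[[0,0,0],[0,0,0.09]],[[0,0,0],[0,0,0.12]],[[0,0,0],[0,0,0.13]]]'>/dev/null; python3 w.py;  python3 -m jog '[[[0,0,0],[0,0,0.02]],[[0,0,0],[0,0,0.03]]]'>/dev/null;python3 w.py;  python3 -m jog '[[[0,0,0],[0,0,0.02]],[[0,0,0],[0,0,0.03]]]'>/dev/null;python3 w.py
```

```text
t 17.35 yaw y 1.191 Tz 0.096 F [-2.5 -3.6  7.4] open 0.0114
t 17.55 yaw y 1.1611 Tz 0.152 F [-1.2 -3.6  6.6] open 0.0111
t 17.75 yaw y 1.1311 Tz 0.142 F [-1.6 -3.4  6.9] open 0.0112
```

```bash
for i in 1; do python3 -m jog '[[[0,0,0],[0,0,0.02]],[[0,0,0],[0,0,0.03]]]'>/dev/null;python3 w.py;  python3 -m jog '[[[0,0,0],[0,0,0.02]],[[0,0,0],[0,0,0.03]]]'>/dev/null;python3 w.py; done
```

```text
t 17.95 yaw y 1.101 Tz 0.118 F [-2.  -3.2  7.1] open 0.0113
t 18.15 yaw y 1.0711 Tz 0.128 F [-1.4 -3.   6.1] open 0.0111
```

```bash
python3 -m jog '[[[0,0,0],[0,0,0.02]],[[0,0,0],[0,0,0.03]]]'>/dev/null;python3 w.py
```

```text
t 18.35 yaw y 1.0411 Tz 0.128 F [-2.  -3.   7.5] open 0.0111
```

```bash
python3 -m jog '[[[0,0,0],[0,0,0.02]],[[0,0,0],[0,0,0.03]]]'>/dev/null;python3 w.py; python3 -m jog '[[[0,0,0],[0,0,0.015]],[[0,0,0],[0,0,0.03]]]'>/dev/null;python3 w.py
```

```text
t 18.55 yaw y 1.0111 Tz 0.112 F [-2.3 -3.1  6.3] open 0.0112
t 18.75 yaw y 0.981 Tz 0.119 F [-1.9 -3.2  7.9] open 0.0116
```

```bash
python3 -m jog '[[[0,0,0],[0,0,0.015]],[[0,0,0],[0,0,0.03]]]'>/dev/null;python3 w.py; python3 -m jog '[[[0,0,0],[0,0,0.015]],[[0,0,0],[0,0,0.03]]]'>/dev/null;python3 w.py
```

```text
t 18.95 yaw y 0.951 Tz 0.118 F [-1.2 -3.3  6.1] open 0.0115
t 19.15 yaw y 0.921 Tz 0.15 F [-2.  -3.   6.6] open 0.0115
```

```bash
python3 -m jog '[[[0,0,0],[0,0,0.015]],[[0,0,0],[0,0,0.03]]]'>/dev/null;python3 w.py
```

```text
t 19.35 yaw y 0.891 Tz 0.144 F [-1.2 -2.6  6.3] open 0.0114
```

```bash
python3 -m jog '[[[0,0,0],[0,0,0.015]],[[0,0,0],[0,0,0.03]]]'>/dev/null;python3 w.py
```

```text
t 19.55 yaw y 0.861 Tz 0.1 F [-1.2 -3.8  6.5] open 0.0114
```

```bash
python3 -m jog '[[[0,0,0],[0,0,0.015]],[[0,0,0],[0,0,0.03]]]'>/dev/null;python3 w.py
```

```text
t 19.75 yaw y 0.8311 Tz 0.115 F [-1.4 -4.   6.8] open 0.0112
```

```bash
python3 -m jog '[[[0,0,0],[0,0,0.015]],[[0,0,0],[0,0,0.03]]]'>/dev/null;python3 w.py
```

```text
t 19.95 yaw y 0.8014 Tz 0.267 F [-0.5 -3.2  6. ] open 0.0116
```

```bash
python3 -m jog '[[[0,0,0],[0,0,0.015]],[[0,0,0],[0,0,0.03]]]'>/dev/null;python3 w.py
```

```text
t 20.15 yaw y 0.7718 Tz 0.372 F [-2.4 -4.1  6.8] open 0.0112
```

```bash
python3 -m jog '[[[0,0,0],[0,0,0]],[[0,0,0],[0,0,0]]]'>/dev/null;python3 w.py; python3 -m jog '[[[0,0,0],[0,0,0]],[[0,0,0],[0,0,0]]]'>/dev/null;python3 w.py
```

```text
t 20.35 yaw y 0.7722 Tz 0.299 F [-1.7 -3.3  7. ] open 0.0113
t 20.55 yaw y 0.7722 Tz 0.287 F [-1.6 -2.5  7. ] open 0.0111
```

```bash
python3 -m jog '[[[0,0,0],[0,0,0]],[[0,0,0],[0,0,0]],[[0,0,0],[0,0,0]]]' 0.6 40;  python3 -m jog '[[[0,0,-0.03],[0,0,0]],[[0,0,-0.07],[0,0,0]],[[0,0,-0.11],[0,0,0]],[[0,0,-0.15],[0,0,0]],[[0,0,-0.15],[0,0,0]]]'; python3 plan.py .38 .2 .25 .77
```

```text
t: 20.85
tool_pos: [0.5118, 0.066, 0.041]
tool_rot: [-1.221, -2.889, 0.002]
contact_force: [0.8, 0.2, 0.4]
opening: 0.0511
grip_force: 0.0
t: 21.35
tool_pos: [0.5163, 0.066, 0.1983]
tool_rot: [1.22, 2.888, 0.006]
contact_force: [0.6, 0.4, 1.0]
opening: 0.0514
grip_force: 0.0
t 21.35 pos [0.5163 0.066  0.1983] shift [ 0.1909 -0.004  -0.0527] turn [0.0059 0.0048 0.0012] F [0.6 0.4 1. ] open 0.0514 grip 0.0
```

```bash
python3 -m jog '[[[0.04,0,-0.01],[0,0,0]],[[0.08,0,-0.02],[0,0,0]],[[0.12,0,-0.03],[0,0,0]],[[0.16,0,-0.03],[0,0,0]],[[0.16,0,-0.03],[0,0,0]]]'>/dev/null
python3 - <<'E'
from h import *
from station import optics
for n in C: cv2.imwrite(f"pics/{n}4.png",optics.get_image(n)["image"])
a=cv2.resize(cv2.imread("pics/top4.png")[180:280,155:255],None,fx=4,fy=4,interpolation=2)
b=cv2.resize(cv2.imread("pics/side4.png")[190:315,230:330],None,fx=4,fy=4,interpolation=2)
k=np.zeros((500,800,3),np.uint8);k[:400,:400]=a;k[:,400:]=b
cv2.imwrite("pics/both4.png",k)
E
```

```text
(no output)
```

View pics/both4.png

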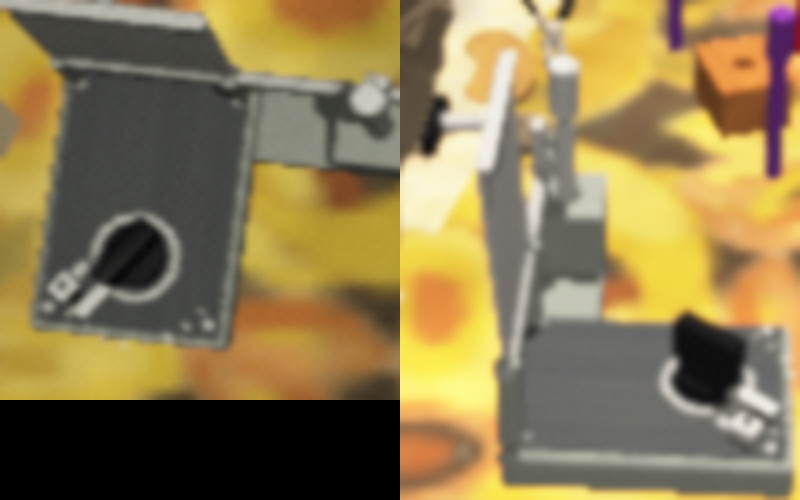

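The picture shows the pin upright in the socket (top view 370,95), the cover up, and the pointer against the stop (90,295). The gripper is clear, so I am handing in.

```bash
python3 -c "
from station import job; print(job.finish_job())"
```

```text
the job is handed in; nothing more can be done
None
```

I swung the cover up, pushed the pin fully home in the socket, turned the knob until its pointer pressed the bumper at about 5–7 N (estimated from the wrist torque), released it there, and handed the job in at about 22 s; no verdict came back.

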